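# Click the dive tally round to its arrow

### The job

Put the dive tally back to zero: with a fingertip, flick the lobes of its wheel anticlockwise (seen from above), lightly, until the lobe with the round stud on top stands at the arrow on the hub. Let the wheel settle one click short of the arrow for a moment, then give it one last single click, and never let it run past. Pinch, lift or carry nothing, and leave the gear lying around the tally where it is.

Things in the scene. Friction and masses are not known exactly. Their poses are not given: they have to be found in the camera images.
- tally: dive tally, screwed down, cannot move: square wooden base 150 x 150 x 10 mm, round hub 90 mm across on it up to z = 24 mm, over that a flat grey six-lobed wheel on an upright axle. Origin: centre of the base's underside, straight below the axle; z up, +x the way the arrow points. Beyond 46 mm from the axle all is free above the base top (z = 10 mm), save for the lobes
- axle (a point): centre of the wheel, on its upright axle, 26 mm above the table, at the wheel's underside. The wheel: a disc of radius 42 mm, z = 26 to 36 mm, with six straight lobes 60 degrees apart, radial bars 10 mm wide that reach 72 mm from the axle, z = 26 to 46 mm. The gap between neighbouring lobes is about 50 mm wide at 60 mm from the axle
- arrow (a point): tip of the fixed black arrow, 40 mm long, on the steel cap (48 mm across) on the axle: 37 mm from the axle along the tally's +x, 47 mm above the table
- tally_wheel (a joint): angle of the wheel in rad, growing anticlockwise seen from above: the studded lobe's angle from the tally's +x; 0 at the arrow. One click is 1.047 rad; a spring pawl holds the wheel at multiples of it. About 3 N at a lobe's end drives it; past half a click it jumps on to the next rest by itself within 0.3 s. It starts 2, 3 or 4 clicks short (-2.09, -3.14 or -4.19)
- stud (a point): top centre of the round stud (13 mm across, 10 mm tall) that stands on one of the wheel's lobes, 58 mm from the axle, 56 mm above the table
- dive_light: dive light, black rubberised torch lying along its x axis, 120 mm long, 50 mm across the head, on flat feet; origin under its middle (leave alone)
- fin_buckle: spare fin buckle, flat plastic frame 60 x 54 x 12 mm; origin under its middle (leave alone)
- mask_box: clear polycarbonate mask box 100 (x) x 170 (y) x 75 mm tall with a latch tab on its -x side; origin under its middle (leave alone)
- shell_dish: ceramic dish in the shape of a scallop shell, about 145 x 135 mm, 27 mm tall; origin under its middle (leave alone)
- snorkel: folded-down snorkel tube lying flat, about 240 x 75 mm, 22 mm thick; origin under its middle (leave alone)
- sunscreen: upright sunscreen bottle, 52 mm across, 150 mm tall; origin under its middle (leave alone)
- tumbler: ceramic tumbler standing upright, 72 mm across, 90 mm tall; origin under its middle (leave alone)
Things that resemble listed ones, but are neither listed nor needed, are in the scene too. What is shaped like the tally but purple is not meant.

How it is judged:
By the outcome, as a careful person would: the job done as asked, in the order asked, and still so for the second after the job is handed in, with the robot touching nothing.
It also fails if it takes over 64 s, if anything falls off the work surface, if the arm or the gripper's body presses on something with over 40 N, if the wrist force passes 120 N, or if a joint passes its speed limit or range.

### The arm

A 6-joint arm with a two-finger parallel gripper is mounted at the origin on the work surface. World frame = base frame: x ahead of the robot, y to its left, z up, the work surface at z = 0. Lengths are in m, angles in rad, forces in N, time in s.
With the tool pointing down it reaches from about 0.425 to 0.95 m from the base axis. Payload 3.5 kg.
Tool frame: the origin (TCP) lies at the very end of the fingers, on their centre line; the grasp point (between the pads) lies 19 mm behind it; z points along the fingers, x is the direction in which the jaws open and shut, and the axes are right-handed (so a half turn about z gives the same grasp; the last joint's range is limited). The gripper opens to 85 mm and grips with 20 to 120 N. Pads are 22 mm wide; open, the fingers measure 114 mm over their backs; the gripper's body (76 mm by 85 mm) begins 54 mm behind the grasp point. The pads swing forward as they close: fully open they stand 13 mm farther back than shut.
Start: joints at [1.102, 0.286, 1.577, -0, 1.279, -0.15], TCP at [0.212, 0.641, 0.231] pointing down, gripper open.
Joint ranges: [-2.77, 2.77], [-0.9, 2.22], [0.21, 2.48], [-1.53, 4.67], [0.24, 2.81], [-2.84, 2.84]. Speed limits (rad/s): [2.79, 2.79, 3.14, 3.14, 3.14, 3.14].

### API

Orientations are given as a unit quaternion [x, y, z, w].
In Python, from plant import ctrl, imaging gives the robot as it stands.
- The arm moves only by the tool arm_command, never from a script. Its argument "commands" is a list that holds one entry, the list of rows, each a list of 6 numbers: the shift along the tool's x, y, z in cm, then the turn, a rotation vector about the tool's x, y, z in degrees. A call has 1 to 10 rows; each row shifts and turns the commanded pose from where the row before left it, along the tool's axes as they then stand; what a row does not reach is not made up. A row lasts 1/12 s, in which the tool goes at most 41.7 mm and 7.16 degrees, less where a joint would pass 70% of its speed; a pose out of reach is approached as far as the arm can. A call with a gripper value outside its range is refused whole. "hand" is the opening, from 0 (shut) to 1 (fully open), set as the call begins (left out, the last holds). The fingers move at their own pace and stop on an object; "squeeze" is the grip in N (left out, the last holds). Time passes only in rows, so rows that do not move let the fingers close. It gives the time, the measured TCP pose, the force and the opening at its end, in the units of the state.
- ctrl.get_state(): the state, without advancing time (a new reading comes with each control period).
- imaging.read_camera(name): name is "side" or "top"; returns the picture (420x560x3 uint8, red, green, blue); there is no depth.
- imaging.camera_params(name): a dict with "intrinsics" (3x3 intrinsics, pixels), "k1" (the pictures are not rectified: a ray, as slopes to the right and down, at radius r is drawn at 1 + k1 r^2 times it, then the intrinsics apply), "pose" (4x4, takes a point from camera to world coordinates). Camera axes: x right, y down, z forward; pixel columns grow to the right and rows downward; lengths in m; the calibration is good to about 2 mm. A picture is of the moment at which its call begins. camera_params takes no time and is no camera call.
- ctrl.sign_off(): hands the job in, once; it reports no verdict.
The state is a dict: "time": time; "qpos": joint angles; "dq": joint speeds; "joint_efforts": joint torques, N m; "eef_pos": TCP position; "tcp_rot": TCP orientation; "contact_force": force on the tool from outside, world axes, zero at the start; "wrist_torque": the same for the moment, N m; "opening": opening from 0.0 (shut) to 1.0 (fully open).
Only numpy, scipy, OpenCV 4.12 (cv2) and the standard library are available. Lean on these libraries where they do the work, as an engineer would, in place of code of your own. Each camera call takes 0.05 s, during which the arm holds its last target. There are 200 camera calls.

## Working session

There is one attempt and no reset: what is moved stays moved. The work goes in short steps, Python scripts to look and compute and a tool call to move; the robot and the scene stay as the last step left them, time stands still between calls to the robot, and variables do not carry over. Pictures are saved under pics/ and viewed, about 8 in all and at most 12, crops included, and the job is handed in when it is done.

Besides the shell and the picture viewer there is one more tool, called as name([rows], argument=value, ...), one row to a line, values as JSON. arm_command: Moves the arm, as the interface text tells. Its arguments: {"type":"object","properties":{"commands":{"type":"array","items":{"type":"array","items":{"type":"array","items":{"type":"number"}}}},"hand":{"type":"number"},"squeeze":{"type":"number"}},"required":["commands"]}

```bash
mkdir -p pics; cat > h.py <<'E'
import numpy as np,cv2
from plant import ctrl,imaging
def snap(name,fn,box=None,s=1):
    im=imaging.read_camera(name)[:,:,::-1].copy()
    if box: x0,y0,x1,y1=box; im=im[y0:y1,x0:x1]
    if s!=1: im=cv2.resize(im,None,fx=s,fy=s,interpolation=cv2.INTER_CUBIC)
    cv2.imwrite('pics/'+fn,im)
def px2w(name,u,v,z):
    p=imaging.camera_params(name);K=np.array(p['intrinsics']);T=np.array(p['pose'])
    d=np.linalg.inv(K)@[u,v,1];s=d[:2].copy();a=s.copy()
    for _ in range(20): a=s/(1+p['k1']*(a@a))
    r=T[:3,:3]@[a[0],a[1],1];o=T[:3,3]
    return o+r*(z-o[2])/r[2]
def w2px(name,P):
    p=imaging.camera_params(name);K=np.array(p['intrinsics']);T=np.array(p['pose'])
    c=T[:3,:3].T@(np.array(P)-T[:3,3]);a=c[:2]/c[2];a=a*(1+p['k1']*(a@a))
    return (K@[a[0],a[1],1])[:2]
E
python3 - <<'E'
from h import *
snap('top','t0.png',None,1.4);snap('side','s0.png',None,1.4)
print(ctrl.get_state())
for n in('top','side'):print(imaging.camera_params(n)['pose'])
E
```

```text
{'time': 0.1, 'qpos': array([ 1.10199313e+00,  2.87113758e-01,  1.57804612e+00, -2.53115232e-05,
        1.27859870e+00, -1.50016562e-01]), 'dq': array([ 0.0015475 , -0.00097367, -0.00441756,  0.00058654,  0.00140882,
        0.00158184]), 'joint_efforts': array([ 6.94798655e-04, -4.07297623e+01, -2.93698364e+01, -1.63105110e-04,
        3.42771164e-03,  6.59439820e-06]), 'eef_pos': array([0.21126868, 0.64045299, 0.23005264]), 'tcp_rot': array([ 8.10372160e-01,  5.85914490e-01, -9.57028476e-04,  5.07000158e-04]), 'contact_force': array([-0.04091985, -0.08527548,  0.27055731]), 'wrist_torque': array([ 0.04736518, -0.01057413,  0.00400273]), 'opening': 1.0010713865492915}
[[-1.83250054e-04 -9.97411614e-01  7.19029805e-02  4.61105088e-01]
 [-9.99985300e-01 -2.06872881e-04 -5.41820063e-03  2.93451794e-02]
 [ 5.41905101e-03 -7.19029164e-02 -9.97396914e-01  1.63320470e+00]
 [ 0.00000000e+00  0.00000000e+00  0.00000000e+00  1.00000000e+00]]
[[ 0.78809719 -0.43603998  0.43447895 -0.05287837]
 [-0.61536472 -0.54074313  0.5735182  -0.77645664]
 [-0.01513536 -0.7193511  -0.69448176  1.02252678]
 [ 0.          0.          0.          1.        ]]
```

View pics/t0.png

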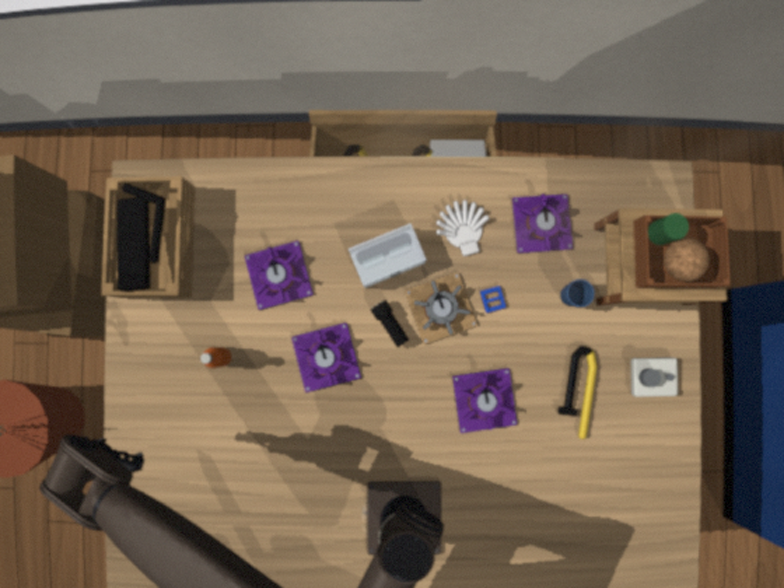

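View pics/s0.png

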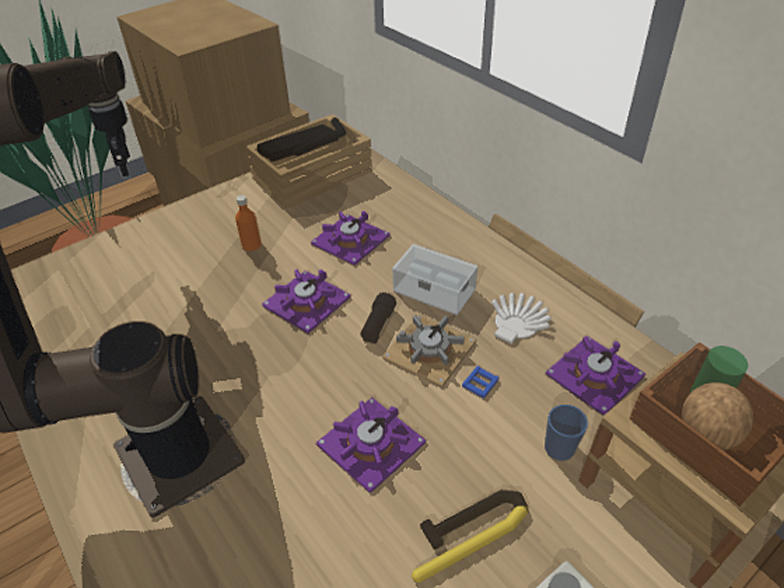

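The wooden tally with the grey wheel is at about (442,308)/1.4 in the top picture and (431,341)/1.4 in the side one. The torch, mask box, buckle and shell are close around it. Next I'll look at enlarged crops.

```bash
python3 - <<'E'
from h import *
a=imaging.read_camera('top')[:,:,::-1];b=imaging.read_camera('side')[:,:,::-1]
A=cv2.resize(a[180:260,276:356],None,fx=7,fy=7,interpolation=cv2.INTER_CUBIC)
cv2.imwrite('pics/t1.png',A)
B=cv2.resize(b[205:285,265:365],None,fx=7,fy=7,interpolation=cv2.INTER_CUBIC)
cv2.imwrite('pics/s1.png',B)
E
```

```text
(no output)
```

View pics/t1.png

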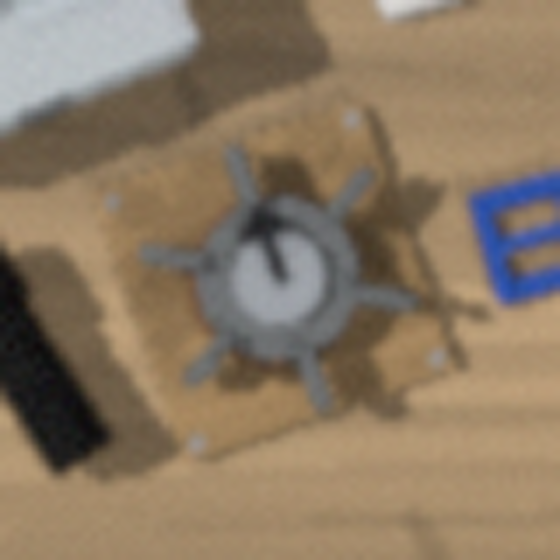

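View pics/s1.png

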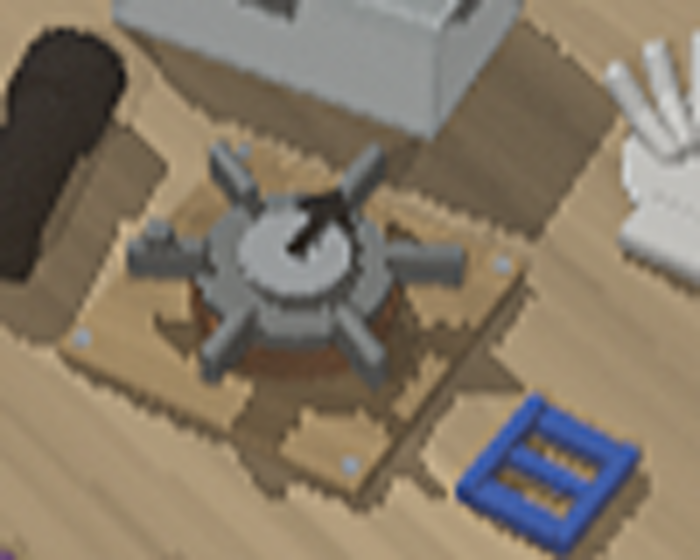

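The arrow points at the lobe at the upper left in the top picture (235,155 in the crop). The stud looks to be on the left lobe in the side crop (155,235), which is about 120° anticlockwise from the arrow and so 4 clicks short. I'll check that with numbers.

```bash
python3 - <<'E'
from h import *
t=lambda u,v:(276+(u+.5)/7-.5,180+(v+.5)/7-.5)
s=lambda u,v:(265+(u+.5)/7-.5,205+(v+.5)/7-.5)
c1=px2w('top',*t(280,273),.046);c2=px2w('side',*s(297,252),.046)
print(c1,c2)
sc=[px2w('top',*t(*q),.011) for q in((112,201),(352,118),(437,356),(197,442))]
print(np.mean(sc,0)); e=(sc[1]-sc[2])+(sc[0]-sc[3]);print('base yaw',np.degrees(np.arctan2(e[1],e[0])))
a=px2w('top',*t(262,222),.047);print('arrow',np.degrees(np.arctan2(*(a-c1)[[1,0]])))
for q in((235,150),(145,252),(190,378),(320,405),(415,300),(370,175)):
  p=px2w('top',*t(*q),.046)-c1;print('lobe',np.degrees(np.arctan2(p[1],p[0])),np.hypot(*p[:2]))
p=px2w('side',*s(156,228),.056)-c2;print('stud',np.degrees(np.arctan2(p[1],p[0])),np.hypot(*p[:2]))
from scipy.spatial.transform import Rotation as R
print(R.from_quat(ctrl.get_state()['tcp_rot']).as_matrix())
for q in ((5,250),(105,440),(65,470),(0,380)):print('torch',px2w('top',*t(*q),.03))
for q in ((0,130),(195,45)):print('box',px2w('top',*t(*q),.075))
E
```

```text
[ 0.54391477 -0.09647041  0.046     ] [ 0.54041963 -0.10058653  0.046     ]
[ 0.54265799 -0.09648995  0.011     ]
base yaw 19.298685308967396
arrow 19.372874196023687
lobe 19.826414298177436 0.06659020433070797
lobe 81.1429354977882 0.06934156905626551
lobe 139.23007339820822 0.0702388383178269
lobe -163.37924768445248 0.06984294335283805
lobe -101.33236253201441 0.07000317758049487
lobe -42.76791360238221 0.06799821579214166
stud 136.83712776405198 0.059724255770993245
[[ 3.13418380e-01  9.49614891e-01 -6.91053509e-04]
 [ 9.49613880e-01 -3.13419067e-01 -1.40254620e-03]
 [-1.54846811e-03 -2.16650245e-04 -9.99998778e-01]]
torch [0.55655207 0.04318367 0.03      ]
torch [ 0.45940937 -0.00791515  0.03      ]
torch [0.44413313 0.01250786 0.03      ]
torch [0.49002589 0.04569104 0.03      ]
box [0.61387497 0.04534221 0.075     ]
box [ 0.65667248 -0.05221597  0.075     ]
```

Measurements: the axle is at about (0.543, -0.098) and the arrow's yaw is 19.3°. The stud is at about 139°, so the wheel is 4 clicks short. I'll close the hand and fly to a spot above the free -y side.

arm_command([
  [[0,3.5,0,0,0,0],[0,3.5,0,0,0,0],[0,3.5,0,0,0,0],[0,3.5,0,0,0,0],[0,3.5,0,0,0,0],[0,3.5,0,0,0,0],[0,3.5,0,0,0,0],[0,3.5,0,0,0,0],[0,3.5,0,0,0,0],[0,3.5,0,0,0,0]],
], hand=0)

```text
time: 1.03
eef_pos: [0.5453, 0.5304, 0.2308]
tcp_rot: [0.81, 0.586, -0.0, -0.0]
contact_force: [0.5, 0.7, -0.7]
opening: -0.0
```

arm_command([
  [[-3.5,1,0,0,0,0],[-3.5,1,0,0,0,0],[-3.5,1,0,0,0,0],[-3.5,1,0,0,0,0],[-3.5,1,0,0,0,0],[-3.5,1,0,0,0,0],[-3.5,1,0,0,0,0],[-3.5,1,0,0,0,0],[-3.5,1,0,0,0,0],[-3.5,1,0,0,0,0]],
])

```text
time: 1.87
eef_pos: [0.5286, 0.1659, 0.2312]
tcp_rot: [0.81, 0.586, -0.0, 0.0]
contact_force: [1.1, 0.7, 0.7]
opening: -0.003
```

arm_command([
  [[-3.1,0.7,0,0,0,0],[-3.1,0.7,0,0,0,0],[-3.1,0.7,0,0,0,0],[-3.1,0.7,0,0,0,0],[-3.1,0.7,0,0,0,0],[-3.1,0.7,0,0,0,0],[-3.1,0.7,0,0,0,0],[-3.1,0.7,0,0,0,-3.8],[-3.1,0.7,0,0,0,-3.8],[0,0,0,0,0,0]],
])

```text
time: 2.7
eef_pos: [0.5033, -0.1218, 0.2314]
tcp_rot: [0.771, 0.637, -0.001, 0.001]
contact_force: [0.1, -0.0, -0.3]
opening: -0.001
```

arm_command([
  [[-1.4,0,1.5,0,0,0],[-1.4,0,2.5,0,0,0],[0,0,3,0,0,0],[0,0,3,0,0,0],[0,0,3,0,0,0],[0,0,2.5,0,0,0],[0,0,1.5,0,0,0],[0,0,0,0,0,0]],
])

```text
time: 3.37
eef_pos: [0.4954, -0.1428, 0.0571]
tcp_rot: [0.77, 0.638, -0.002, -0.004]
contact_force: [-0.7, 0.8, -0.0]
opening: 0.003
```

```bash
python3 - <<'E'
from h import *
s=imaging.read_camera('side')[:,:,::-1][190:270,265:365];t=imaging.read_camera('top')[:,:,::-1][180:260,276:356]
cv2.imwrite('pics/c2.png',cv2.resize(np.hstack([s,t]),None,fx=4.4,fy=4.4,interpolation=cv2.INTER_CUBIC))
st=ctrl.get_state();print(st['eef_pos'],st['contact_force'])
E
```

```text
[ 0.49832077 -0.14431263  0.06113702] [-0.17664063  0.20403045  1.53471819]
```

View pics/c2.png

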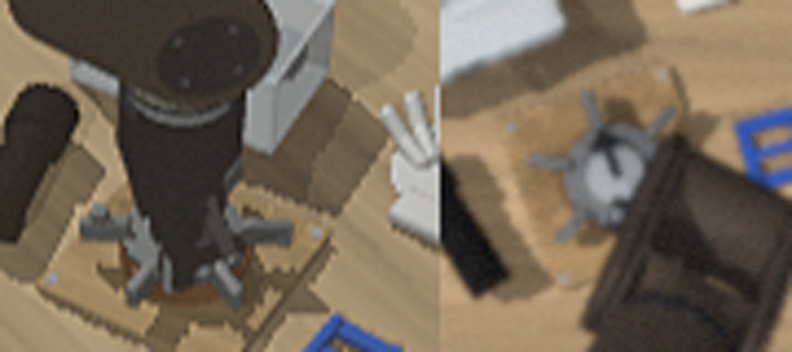

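The side view shows the closed fingertip (190,285) hanging in the middle of the gap between the two nearest lobes, (145,280) and (225,280). I'll lower it into the gap to z≈0.037.

arm_command([
  [[-0.5,0,0,0,0,0],[0,0,0.8,0,0,0],[0,0,0.8,0,0,0],[0,0,0.7,0,0,0],[0,0,0,0,0,0],[0,0,0,0,0,0]],
])

```text
time: 3.97
eef_pos: [0.4969, -0.1494, 0.0376]
tcp_rot: [0.77, 0.638, -0.0, -0.001]
contact_force: [0.2, 0.0, -0.2]
opening: 0.002
```

arm_command([
  [[0,0.35,0,0,0,0],[0,0.35,0,0,0,0],[0,0.35,0,0,0,0],[0,0.35,0,0,0,0],[0,0.35,0,0,0,0],[0,0.35,0,0,0,0],[0,0.35,0,0,0,0],[0,0.35,0,0,0,0],[0,0.35,0,0,0,0],[0,0.35,0,0,0,0]],
])

```text
time: 4.8
eef_pos: [0.5318, -0.1557, 0.038]
tcp_rot: [0.77, 0.638, -0.0, -0.001]
contact_force: [-3.2, 1.4, 1.8]
opening: 0.003
```

arm_command([
  [[0,0.35,0,0,0,0],[0,0.35,0,0,0,0],[0,0.35,0,0,0,0],[0,0.35,0,0,0,0],[0,0.35,0,0,0,0],[0,0.35,0,0,0,0],[0,0.35,0,0,0,0],[0,0.35,0,0,0,0],[0,0.35,0,0,0,0],[0,0.35,0,0,0,0]],
])

```text
time: 5.63
eef_pos: [0.5671, -0.1629, 0.0386]
tcp_rot: [0.77, 0.638, 0.0, 0.0]
contact_force: [0.3, -0.3, -0.6]
opening: 0.002
```

```bash
cat > look.py <<'E'
import sys
from h import *
s=imaging.read_camera('side')[:,:,::-1][205:285,265:365];t=imaging.read_camera('top')[:,:,::-1][180:260,276:356]
cv2.imwrite('pics/'+sys.argv[1],cv2.resize(np.hstack([s,t]),None,fx=4.4,fy=4.4,interpolation=cv2.INTER_CUBIC))
st=ctrl.get_state();print(st['time'],st['eef_pos'],st['contact_force'])
E
python3 look.py c3.png
```

```text
5.7333 [ 0.56714138 -0.16292142  0.03861219] [-0.55779587  0.05136573  0.07798868]
```

View pics/c3.png

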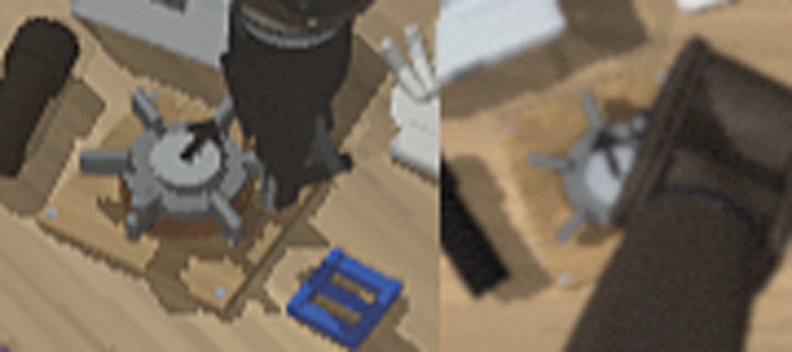

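The left lobe (100,160) no longer carries the stud. It is now on the lower-left lobe (135,205), so the wheel moved exactly one click. The finger is clear in the next gap at (285,195). I'll lift, go back and repeat.

arm_command([
  [[0,0,-1,0,0,0],[0,0,-1.6,0,0,0],[0,0,-1,0,0,0],[0,-1.5,0,0,0,0],[0,-2,0,0,0,0],[0,-2,0,0,0,0],[0,-1.5,0,0,0,0],[0,0,0,0,0,0],[0,0,0,0,0,0],[0,0,0,0,0,0]],
])

```text
time: 6.57
eef_pos: [0.4986, -0.1502, 0.0753]
tcp_rot: [0.77, 0.638, 0.001, 0.001]
contact_force: [0.6, -1.0, -0.0]
opening: 0.001
```

arm_command([
  [[0,0,0.8,0,0,0],[0,0,1,0,0,0],[0,0,1,0,0,0],[0,0,0.8,0,0,0],[0,0,0,0,0,0],[0,0,0,0,0,0]],
])

```text
time: 7.07
eef_pos: [0.4968, -0.1492, 0.0369]
tcp_rot: [0.77, 0.638, -0.001, -0.001]
contact_force: [-0.3, -0.6, 0.8]
opening: 0.001
```

arm_command([
  [[0,0.35,0,0,0,0],[0,0.35,0,0,0,0],[0,0.35,0,0,0,0],[0,0.35,0,0,0,0],[0,0.35,0,0,0,0],[0,0.35,0,0,0,0],[0,0.35,0,0,0,0],[0,0.35,0,0,0,0],[0,0.35,0,0,0,0],[0,0.35,0,0,0,0]],
])

```text
time: 7.9
eef_pos: [0.5318, -0.1557, 0.0381]
tcp_rot: [0.77, 0.638, -0.0, -0.001]
contact_force: [-3.3, 1.8, 2.0]
opening: -0.002
```

arm_command([
  [[0,0.35,0,0,0,0],[0,0.35,0,0,0,0],[0,0.35,0,0,0,0],[0,0.35,0,0,0,0],[0,0.35,0,0,0,0],[0,0.35,0,0,0,0],[0,0.35,0,0,0,0],[0,0.35,0,0,0,0],[0,0.35,0,0,0,0],[0,0.35,0,0,0,0]],
])

```text
time: 8.73
eef_pos: [0.567, -0.1629, 0.0386]
tcp_rot: [0.77, 0.638, 0.0, 0.0]
contact_force: [-0.5, -0.4, -0.4]
opening: -0.001
```

```bash
python3 look.py c4.png
```

```text
8.8333 [ 0.56713174 -0.16296244  0.03861404] [ 0.41605862  0.0059341  -0.05545904]
```

View pics/c4.png

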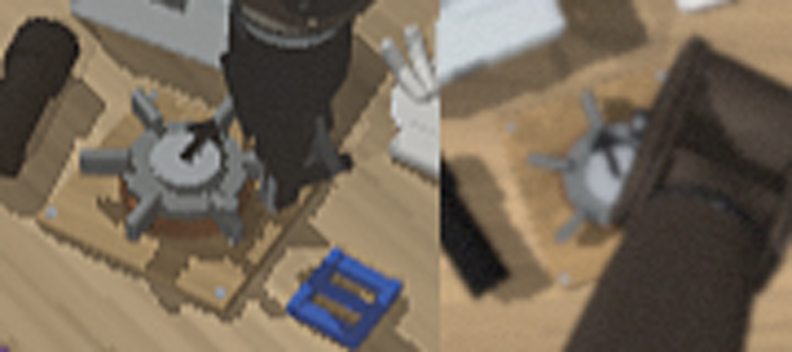

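The stud has left the lower-left lobe and shows on the lower-right one (228,197), so the wheel has moved two clicks. Next is the third.

arm_command([
  [[0,0,-1,0,0,0],[0,0,-1.6,0,0,0],[0,0,-1,0,0,0],[0,-1.5,0,0,0,0],[0,-2,0,0,0,0],[0,-2,0,0,0,0],[0,-1.5,0,0,0,0],[0,0,0,0,0,0],[0,0,0,0,0,0],[0,0,0,0,0,0]],
])

```text
time: 9.67
eef_pos: [0.4986, -0.1502, 0.0753]
tcp_rot: [0.77, 0.638, 0.0, 0.001]
contact_force: [0.8, 1.3, -0.3]
opening: 0.0
```

```bash
python3 look.py c5.png
```

```text
9.7667 [ 0.49868653 -0.15016976  0.07498101] [ 0.16171446  1.07280908 -0.01533886]
```

View pics/c5.png

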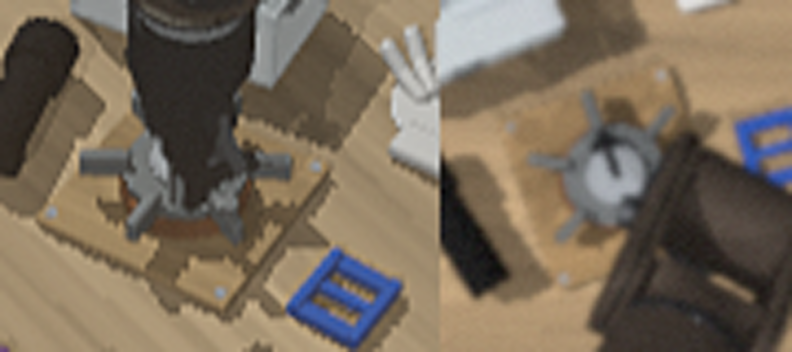

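No stud on the left, lower-left or right lobes, which fits with it being on the lower-right one, behind the finger. I'll do the third click.

arm_command([
  [[0,0,0.8,0,0,0],[0,0,1,0,0,0],[0,0,1,0,0,0],[0,0,0.8,0,0,0],[0,0,0,0,0,0],[0,0,0,0,0,0]],
])

```text
time: 10.27
eef_pos: [0.4967, -0.1493, 0.037]
tcp_rot: [0.77, 0.638, -0.001, -0.001]
contact_force: [-0.9, 0.5, 0.1]
opening: -0.002
```

arm_command([
  [[0,0.35,0,0,0,0],[0,0.35,0,0,0,0],[0,0.35,0,0,0,0],[0,0.35,0,0,0,0],[0,0.35,0,0,0,0],[0,0.35,0,0,0,0],[0,0.35,0,0,0,0],[0,0.35,0,0,0,0],[0,0.35,0,0,0,0],[0,0.35,0,0,0,0]],
])

```text
time: 11.1
eef_pos: [0.5319, -0.1555, 0.0381]
tcp_rot: [0.77, 0.638, 0.0, -0.001]
contact_force: [-2.4, 2.3, 2.4]
opening: 0.002
```

arm_command([
  [[0,0.35,0,0,0,0],[0,0.35,0,0,0,0],[0,0.35,0,0,0,0],[0,0.35,0,0,0,0],[0,0.35,0,0,0,0],[0,0.35,0,0,0,0],[0,0.35,0,0,0,0],[0,0.35,0,0,0,0],[0,0.35,0,0,0,0],[0,0.35,0,0,0,0]],
])

```text
time: 11.93
eef_pos: [0.5671, -0.163, 0.0386]
tcp_rot: [0.77, 0.638, 0.0, 0.001]
contact_force: [0.2, 1.0, -0.2]
opening: -0.006
```

arm_command([
  [[0,0,-1,0,0,0],[0,0,-1.6,0,0,0],[0,0,-1,0,0,0],[0,-1.5,0,0,0,0],[0,-2,0,0,0,0],[0,-2,0,0,0,0],[0,-1.5,0,0,0,0],[0,0,0,0,0,0],[0,0,0,0,0,0],[0,0,0,0,0,0]],
])

```text
time: 12.77
eef_pos: [0.4987, -0.1502, 0.0753]
tcp_rot: [0.77, 0.638, 0.001, 0.001]
contact_force: [0.7, 0.1, 0.2]
opening: 0.002
```

```bash
python3 look.py c6.png
```

```text
12.8667 [ 0.49869696 -0.15016559  0.07498786] [-0.0408161  -0.40134613 -0.02627022]
```

View pics/c6.png

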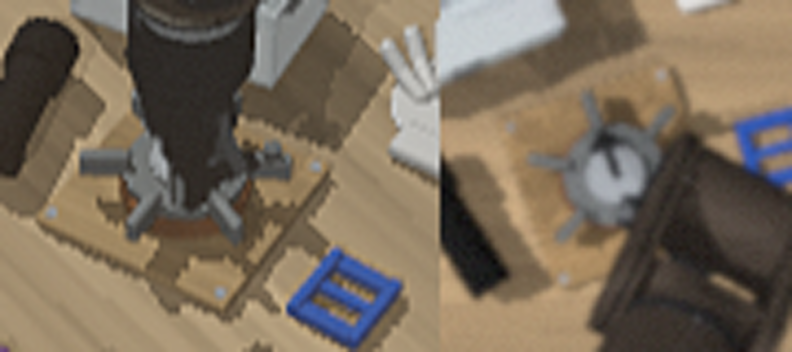

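The stud is now plainly on the right lobe (272,152), one click short of the arrow and at rest. I'll wait about a second, then give the last single click.

arm_command([
  [[0,0,0,0,0,0],[0,0,0,0,0,0],[0,0,0,0,0,0],[0,0,0,0,0,0],[0,0,0,0,0,0],[0,0,0,0,0,0],[0,0,0,0,0,0],[0,0,0,0,0,0],[0,0,0,0,0,0],[0,0,0,0,0,0]],
])

```text
time: 13.7
eef_pos: [0.4975, -0.1497, 0.0744]
tcp_rot: [0.77, 0.638, 0.0, 0.0]
contact_force: [-0.2, 0.6, -0.2]
opening: 0.002
```

arm_command([
  [[0,0,0.8,0,0,0],[0,0,1,0,0,0],[0,0,1,0,0,0],[0,0,0.8,0,0,0],[0,0,0,0,0,0],[0,0,0,0,0,0]],
])

```text
time: 14.2
eef_pos: [0.4967, -0.1493, 0.037]
tcp_rot: [0.77, 0.638, -0.0, -0.001]
contact_force: [0.1, -0.8, -0.4]
opening: 0.0
```

arm_command([
  [[0,0.35,0,0,0,0],[0,0.35,0,0,0,0],[0,0.35,0,0,0,0],[0,0.35,0,0,0,0],[0,0.35,0,0,0,0],[0,0.35,0,0,0,0],[0,0.35,0,0,0,0],[0,0.35,0,0,0,0],[0,0.35,0,0,0,0],[0,0.35,0,0,0,0]],
])

```text
time: 15.03
eef_pos: [0.5318, -0.1557, 0.0381]
tcp_rot: [0.77, 0.638, -0.0, -0.001]
contact_force: [-3.4, 1.9, 1.6]
opening: -0.002
```

arm_command([
  [[0,0.35,0,0,0,0],[0,0.35,0,0,0,0],[0,0.35,0,0,0,0],[0,0.35,0,0,0,0],[0,0.35,0,0,0,0],[0,0.35,0,0,0,0],[0,0.35,0,0,0,0],[0,0.35,0,0,0,0],[0,0.35,0,0,0,0],[0,0.35,0,0,0,0]],
])

```text
time: 15.87
eef_pos: [0.5671, -0.1629, 0.0386]
tcp_rot: [0.77, 0.638, 0.0, 0.0]
contact_force: [0.3, 0.5, 0.7]
opening: -0.001
```

arm_command([
  [[0,0,-1,0,0,0],[0,0,-2,0,0,0],[0,0,-3,0,0,0],[0,0,-3,0,0,0],[-1,0,-3,0,0,0],[-3,0,-3,0,0,0],[-3,0,0,0,0,0],[-3,0,0,0,0,0],[-3,0,0,0,0,0],[-2,0,0,0,0,0]],
])

```text
time: 16.7
eef_pos: [0.5382, -0.312, 0.1893]
tcp_rot: [0.77, 0.638, -0.0, 0.001]
contact_force: [0.5, -0.2, 0.5]
opening: 0.001
```

arm_command([
  [[0,0,0,0,0,0],[0,0,0,0,0,0],[0,0,0,0,0,0],[0,0,0,0,0,0]],
])

```text
time: 17.03
eef_pos: [0.5389, -0.3083, 0.1879]
tcp_rot: [0.769, 0.639, 0.0, -0.0]
contact_force: [-0.2, 0.3, 0.3]
opening: 0.004
```

```bash
python3 look.py c7.png
```

```text
17.1333 [ 0.5389877  -0.30826631  0.18785806] [ 0.81482294 -0.27956853 -0.31649606]
```

View pics/c7.png

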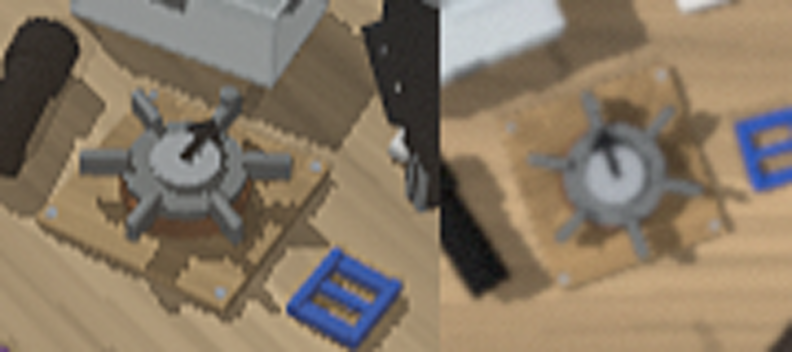

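The stud is now on the lobe at the arrow, (230,98) in the side view. The wheel is at rest, the gear around it hasn't moved, and the robot is clear.

```bash
python3 -c "
from plant import ctrl
print(ctrl.sign_off())"
```

```text
the job is handed in; nothing more can be done
None
```

The dive tally is back at zero: the lobe with the stud stands at the arrow. I handed the job in at about 17 s.

- **Flicks:** The wheel started 4 clicks short. I gave it four single anticlockwise flicks with the closed fingertips, with forces of about 4 N where I read them. I raised the finger clear after each one.
- **Pause:** The camera showed the stud on the lobe one click short of the arrow. The wheel then rested there over 1 s before the last click.
- **Last check:** The final picture shows the stud at the arrow, the wheel at rest and the gear in view where it was. The arm was clear, with contact force at about sensor noise.
- **Less certain:** The stud was hard to see after the second click because the finger partly hid it. The clear view after the third click confirmed the count.

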